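# Release the latched mode key

### The arm

A 7-joint arm with a two-finger parallel gripper is mounted at the origin on the work surface. World frame = base frame: x ahead of the robot, y to its left, z up, the work surface at z = 0. Lengths are in m, angles in rad, forces in N, time in s.
With the tool pointing down it reaches from about 0.425 to 0.95 m from the base axis. Payload 4.7 kg.
Tool frame: the origin (TCP) lies between the finger pads; the fingertips stand 22 mm ahead of it and the grasp point (between the pads) lies 3 mm ahead of it; y points along the fingers, z is the direction in which the jaws open and shut, and the axes are right-handed (so a half turn about y gives the same grasp; the last joint's range is limited). The gripper opens to 87 mm and grips with 3 to 60 N. Pads are 19 mm wide; open, the fingers measure 117 mm over their backs; the gripper's body (75 mm by 190 mm) begins 51 mm behind the grasp point.
Start: joints at [1.148, 0.469, -0.049, 1.532, 0.024, 1.141, -0.082], TCP at [0.259, -0.623, 0.245] pointing down, gripper open.
Joint ranges: [-2.59, 2.59], [-0.33, 1.99], [-1.39, 1.29], [0.1, 2.45], [-1.04, 4.18], [0.21, 1.99], [-2.66, 2.66]. Speed limits (rad/s): [2.57, 2.57, 3.14, 3.14, 3.14, 3.14, 3.14].

### API

Orientations are given as a unit quaternion [x, y, z, w].
In Python, from workcell import sense, cams, r gives the robot as it stands.
- The arm moves only by the tool carry_out, never from a script. Its argument "rows" is a list that holds one entry, the list of rows, each a list of 5 numbers: the opening, from -1 (shut) to 1 (fully open), then the shift along the tool's x, y, z normalised to -1 to 1, where 1 is 80 cm, then the turn about the tool's y normalised to -1 to 1, where 1 is 90 degrees. A call has 1 to 10 rows; each row is the pose to reach, as a shift and turn from the pose measured when the call began, along the tool's axes at that moment; what a row does not reach only later rows make up. A row lasts 1/10 s, in which the tool goes at most 50 mm and 8.59 degrees, less where a joint would pass 70% of its speed; a pose out of reach is approached as far as the arm can. A call with a number of a shift or a turn outside -1 to 1 is refused whole. A call with a gripper value outside its range is refused whole. The fingers move at their own pace and stop on an object; "newtons" is the grip in N (left out, the last holds). Time passes only in rows, so rows that repeat a pose let the fingers close. It gives the time, the measured TCP pose, the force and the opening at its end, in the units of the state.
- sense(): the state, without advancing time (a new reading comes with each control period).
- cams.camera(name): name is "scene" or "top" or "wrist"; returns a dict with "image" (400x640x3 uint8, red, green, blue), "camera_matrix" (3x3 intrinsics, pixels), "R" (3x3) and "t" (3): a world point X has camera coordinates R X + t. Camera axes: x right, y down, z forward; pixel columns grow to the right and rows downward; lengths in m; the calibration is good to about 2 mm. A picture is of the moment at which its call begins. There is no depth.
- r.job_done(): hands the job in, once; it reports no verdict.
Trained networks look in a picture, given as the dict that the camera call returned (one of the last four; its "shot" number tells which), for a name from the list of things; names that differ only in an ending like _2 or _b are one class to them, and where a whole thing is asked for, a point or a joint stands for the part that bears it (a point fixed in the world has none). Each returns a list of dicts, best first, with "confidence" (0 to 1); they miss things now and then, are a little off and sometimes report something else, mostly with a low value. They report only what shows in the picture. A call takes as long as a camera call.
- cams.outline_of(picture, label): "mask" (400x640 bool, what is visible of it) and "xy" ([column, row] in pixels, amid what is visible of it).
The state is a dict: "time_s": time; "joints": joint angles; "qd": joint speeds; "effort": joint torques, N m; "position": TCP position; "eef_rot": TCP orientation; "contact_force": force on the tool from outside, world axes, zero at the start; "ft_torque": the same for the moment, N m; "width": finger opening in m.
Only numpy, scipy, OpenCV 4.12 (cv2) and the standard library are available. Lean on these libraries where they do the work, as an engineer would, in place of code of your own. Each camera call takes 0.05 s, during which the arm holds its last target. There are 200 camera calls.

### The job

One of the four identical mode keys on the white exam-unit console is already latched down and sits a few millimetres lower than the others. Feel for it with light taps, then press that key down until its catch lets go, and take the finger away so that it springs up and all four keys stand up. Do not push any of the other three keys all the way down, do not hit the console itself hard, and leave the small things around it where they are; nothing is to be picked up.

Things in the scene. Friction and masses are not known exactly. Their poses are not given: they have to be found in the camera images.
- console: White console fixed to the table, 115 (x) x 340 (y) x 55 mm; four grey keys in a row along y on its level deck (z = 55 mm), at x = 0, y = +90, +30, -30, -90 mm. Origin: on the table, mid-row, mid-depth; z up, x away from the robot (yaw up to 0.4 rad either way). Key tops: z = 69 mm when up, 65 mm if latched. A fixed knob, 30 mm across, 16 mm high, at y = -150 mm, marks the -y end.
- slot1 (a point): Fixed point of the console: centre of the top face of key 1 (at the +y end of the row) as it stands when the key is UP; it does not move with the key. If this key is the latched one its real top face lies 4 mm lower. Its top face is 28 x 28 mm, with rounded edges. Axes as the console's.
- slot2 (a point): Fixed point of the console: centre of the top face of key 2 (second from the +y end) as it stands when the key is UP; it does not move with the key. If this key is the latched one its real top face lies 4 mm lower. Its top face is 28 x 28 mm, with rounded edges. Axes as the console's.
- slot3 (a point): Fixed point of the console: centre of the top face of key 3 (third from the +y end) as it stands when the key is UP; it does not move with the key. If this key is the latched one its real top face lies 4 mm lower. Its top face is 28 x 28 mm, with rounded edges. Axes as the console's.
- slot4 (a point): Fixed point of the console: centre of the top face of key 4 (at the -y end, next to the knob) as it stands when the key is UP; it does not move with the key. If this key is the latched one its real top face lies 4 mm lower. Its top face is 28 x 28 mm, with rounded edges. Axes as the console's.
- held (a joint): How far down (m) the key latched at the start is, wherever in the row it is (the number does not tell where): 0 up, 0.004 latched, 0.008 hard stop. Latched, it does not give to a push below about 5.5 N; at about 7 N it has gone 1.5 mm further, to 0.0056, its catch lets go for good and the key rises to 0 when the finger leaves.
- free1 (a joint): How far down (m) one of the three unlatched keys is, in no known order (the number does not tell where it is): 0 up, 0.008 hard stop. It gives at once under the finger: 1.5 N to start, then 1 N more per mm (3.5 N at 2 mm, 9.5 N at the stop); it springs back and does not latch.
- free2 (a joint): How far down (m) one of the three unlatched keys is, in no known order (the number does not tell where it is): 0 up, 0.008 hard stop. It gives at once under the finger: 1.5 N to start, then 1 N more per mm (3.5 N at 2 mm, 9.5 N at the stop); it springs back and does not latch.
- free3 (a joint): How far down (m) one of the three unlatched keys is, in no known order (the number does not tell where it is): 0 up, 0.008 hard stop. It gives at once under the finger: 1.5 N to start, then 1 N more per mm (3.5 N at 2 mm, 9.5 N at the stop); it springs back and does not latch.
- drops: Loose small white bottle, 28 mm across, 70 mm high, standing on the table between robot and console; a bystander. Origin: centre of its underside.
- trial_lens: Loose trial lens lying flat: disc 38 mm across, 5 mm thick, with a short steel tab reaching 33 mm from the centre along its x axis; a bystander. Origin: centre of the disc's underside.
- lens_case: Loose blue spectacle-lens case 40 x 75 x 22 mm, on the table beyond the console; a bystander. Origin: centre of its underside.
- cup: Loose white cup, 56 mm across the rim, 60 mm high, on the table beyond the console; a bystander. Origin: centre of its underside.

How it is judged:
At the end, for the whole second after the job is handed in: The key that was latched has been released and stands up, as do the other three (each within 1.2 mm of fully up), and the bottle, lens, case and cup are within 20 mm of where they were (value of joint each of held, free1, free2, free3 below 0.0012 m and distance of each of drops, trial_lens, lens_case, cup from where it was at the start of the episode below 0.02 m); the robot touches nothing.
It fails at once if one of the keys that were not latched was pushed all the way down (more than 6.8 of its 8 mm) (value of joint any of free1, free2, free3 above 0.0068 m).
It fails at once if the console was hit or pressed hard (over 40 N) (contact force between console and anything else above 40 N).
It fails at once if a bystander was picked up, pushed or knocked (moved more than 20 mm) (distance of any of drops, trial_lens, lens_case, cup from where it was at the start of the episode above 0.02 m).
It also fails if it takes over 45 s, if anything falls off the work surface, if the arm or the gripper's body presses on something with over 40 N, if the wrist force passes 120 N, or if a joint passes its speed limit or range.

## Working session

There is one attempt and no reset: what is moved stays moved. The work goes in short steps, Python scripts to look and compute and a tool call to move; the robot and the scene stay as the last step left them, time stands still between calls to the robot, and variables do not carry over. Pictures are saved under pics/ and viewed, about 8 in all and at most 12, crops included, and the job is handed in when it is done.

Besides the shell and the picture viewer there is one more tool, called after "Request:" as name(argument=value, ...), one argument or row to a line, values as JSON. carry_out: Moves the arm, as the interface text tells. Its arguments: {"type":"object","properties":{"rows":{"type":"array"},"newtons":{"type":"number"}},"required":["rows"]}

```bash
mkdir -p pics; python3 - <<'E'
from workcell import sense,cams,r
import cv2
s=sense();print({k:s[k] for k in('time_s','position','eef_rot','contact_force','width')})
for n in('top','scene'):
    p=cams.camera(n);print(n,p['camera_matrix'],p['R'],p['t'])
    cv2.imwrite(f'pics/{n}0.png',p['image'][:,:,::-1])
    for l in('console','slot1','drops','trial_lens','lens_case','cup'):
        try:
            o=cams.outline_of(p,l);print(l,[(d['confidence'],d['xy'],int(d['mask'].sum())) for d in o[:4]])
        except Exception as e:print(l,e)
E
```

```text
{'time_s': 0.0, 'position': array([ 0.25875551, -0.62281738,  0.24348401]), 'eef_rot': array([-0.13851118,  0.69411774, -0.692767  ,  0.13816335]), 'contact_force': array([-1.141553  , -0.5836982 , -0.51425871]), 'width': 0.08680245035152082}
top [[488.74636948   0.         325.96198844]
 [  0.         488.74636948 204.81888408]
 [  0.           0.           1.        ]] [[ 0.07052803 -0.99750383  0.00344969]
 [-0.96668474 -0.06920124 -0.24643822]
 [ 0.24606179  0.01404604 -0.96915236]] [-0.04714934  0.59445931  0.69377378]
console [(0.95, [379.1, 259.4], 14482)]
slot1 [(0.62, [378.2, 256.8], 14859)]
drops [(0.73, [334.4, 327.1], 281)]
trial_lens [(0.79, [439.4, 347.0], 477)]
lens_case [(0.93, [327.8, 178.0], 1079)]
cup [(0.65, [448.5, 188.9], 1121), (0.58, [314.9, 249.3], 355)]
scene [[512.715257     0.         315.96854199]
 [  0.         512.715257   200.89894947]
 [  0.           0.           1.        ]] [[-0.53007842  0.84794211 -0.0033235 ]
 [ 0.47738973  0.29518923 -0.82762453]
 [-0.70079663 -0.44029251 -0.5612723 ]] [ 0.32297309 -0.20640443  1.37142713]
console [(0.57, [304.2, 196.6], 7781)]
slot1 [(0.75, [305.1, 200.0], 7802)]
drops [(0.63, [353.5, 175.1], 260)]
trial_lens [(0.39, [266.1, 171.5], 163)]
lens_case [(0.67, [299.7, 256.1], 926)]
cup [(0.82, [212.5, 207.3], 982)]
```

View pics/top0.png

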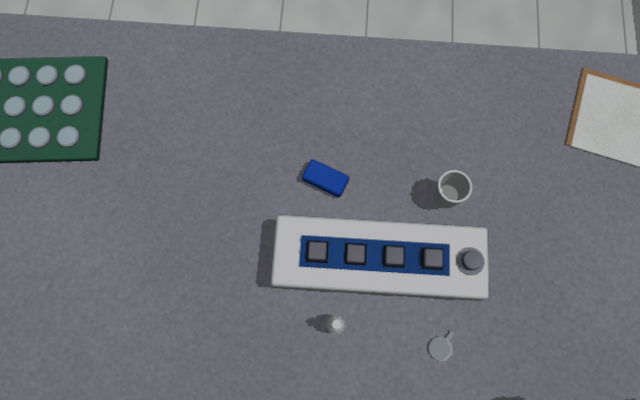

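View pics/scene0.png

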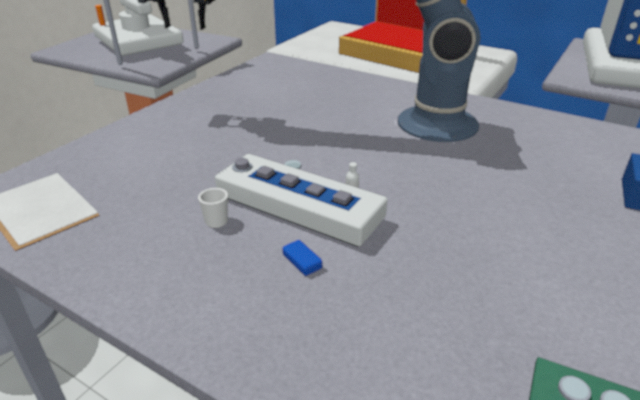

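The top view shows four keys at about (318,250), (356,253), (395,255) and (433,258), with the knob at (472,261). The bottle at (336,325) and the lens at (440,348) lie on the robot side, and the case and cup lie beyond. Next I'll work out the console pose.

```bash
cat > h.py <<'E'
import numpy as np,cv2
def ray(p,uv,z):
    K,R,t=p['camera_matrix'],p['R'],p['t']
    d=R.T@np.linalg.inv(K)@np.array([*uv,1.]);c=-R.T@t
    return c+d*(z-c[2])/d[2]
def proj(p,X):
    K,R,t=p['camera_matrix'],p['R'],p['t']
    q=(np.atleast_2d(X)@R.T+t)@K.T
    return q[:,:2]/q[:,2:]
E
python3 - <<'E'
from workcell import cams
from h import *
from scipy.optimize import least_squares
def W(v,P):
    c,s=np.cos(v[2]),np.sin(v[2]);P=np.array(P,float)
    return np.c_[v[0]+c*P[:,0]-s*P[:,1],v[1]+s*P[:,0]+c*P[:,1],P[:,2]]
p=cams.camera('top')
a=[(318,250),(356,253),(395,255),(433,258),(472,261)]
P=[(0,y,z) for y,z in((.09,.069),(.03,.069),(-.03,.069),(-.09,.069),(-.15,.071))]
for u in a: print(u,ray(p,u,.069).round(4))
f=least_squares(lambda v:(proj(p,W(v,P))-a).ravel(),[.6,-.1,0]);v=f.x
print(v,f.fun.reshape(-1,2).round(1))
def draw(p,v,o,crop,k):
    x0,y0,x1,y1=crop
    im=cv2.resize(p['image'][y0:y1,x0:x1,::-1],None,fx=k,fy=k,interpolation=cv2.INTER_CUBIC)
    def pl(Q,c):
        q=((proj(p,W(v,Q))-[x0,y0]+.5)*k).round().astype(int);cv2.polylines(im,[q],True,c,1)
    sq=lambda hx,hy,cy,z:[(-hx,cy-hy,z),(hx,cy-hy,z),(hx,cy+hy,z),(-hx,cy+hy,z)]
    pl(sq(.0575,.17,0,.055),(0,0,255))
    for y in(.09,.03,-.03,-.09):pl(sq(.014,.014,y,.069),(0,255,0))
    cv2.imwrite(o,im)
draw(p,v,'pics/c1.png',(265,205,500,310),3)
s=cams.camera('scene');draw(s,v,'pics/c2.png',(205,145,395,245),4)
E
```

```text
(318, 250) [0.5249 0.0024 0.069 ]
(356, 253) [ 0.5244 -0.0565  0.069 ]
(395, 255) [ 0.5256 -0.1167  0.069 ]
(433, 258) [ 0.5251 -0.1754  0.069 ]
(472, 261) [ 0.5247 -0.2354  0.069 ]
[ 5.24889628e-01 -8.61856684e-02 -1.03193893e-04] [[-0.9 -0.1]
 [-0.2 -0.3]
 [-0.4  0.4]
 [ 0.5  0.2]
 [ 0.9 -0.3]]
```

View pics/c1.png

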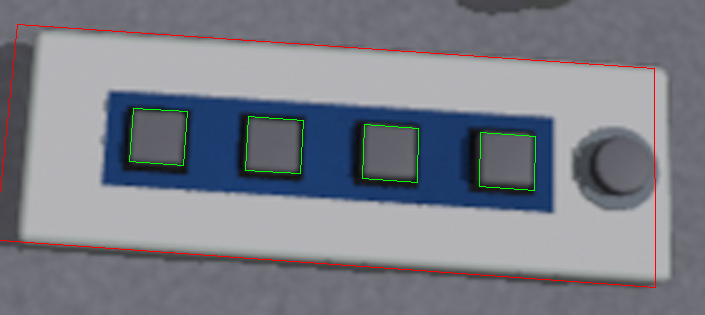

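View pics/c2.png

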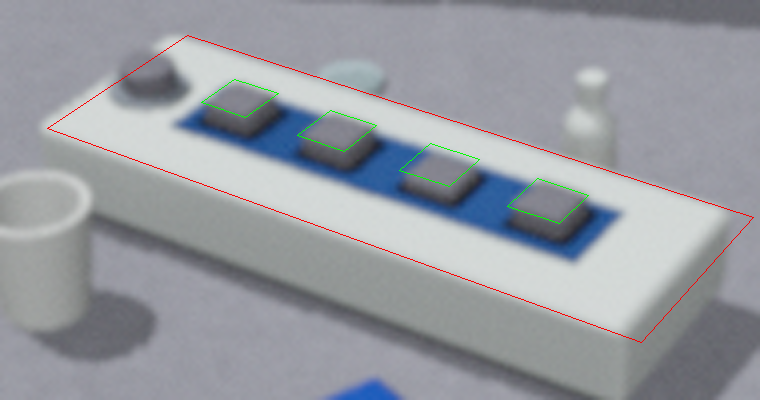

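The key outlines fit well, with yaw about 0. The keys are at x≈0.525 and y≈0.0035, -0.0565, -0.1165, -0.1765. I'll add a conversion helper and go above key 4.

```bash
cat > g.py <<'E'
import sys,numpy as np
from workcell import sense
from scipy.spatial.transform import Rotation as Rn
s=sense();R=Rn.from_quat(s['eef_rot']).as_matrix()
print('t',s['time_s'],'pos',s['position'].round(4),'F',s['contact_force'].round(2),'w',round(s['width'],4))
for a in sys.argv[1:]:
    x=np.array(eval(a));d=R.T@(x-s['position'])/.8;print(a,d.round(4))
print(R.round(3))
E
python3 g.py "[.525,-.1765,.2435]" "[.525,-.1765,.115]"
```

```text
t 0.8 pos [ 0.259  -0.6233  0.2446] F [-0.34  0.56  0.21] w 0.0871
[.525,-.1765,.2435] [-0.5213  0.0013 -0.3882]
[.525,-.1765,.115] [-0.5213  0.1619 -0.3883]
[[-0.923  0.     0.384]
 [-0.384 -0.    -0.923]
 [-0.    -1.     0.   ]]
```

Request:
carry_out(
  rows=[
    [[-1, -0.521, 0.0, -0.388, 0], [-1, -0.521, 0.0, -0.388, 0], [-1, -0.521, 0.0, -0.388, 0], [-1, -0.521, 0.0, -0.388, 0], [-1, -0.521, 0.0, -0.388, 0], [-1, -0.521, 0.0, -0.388, 0], [-1, -0.521, 0.0, -0.388, 0], [-1, -0.521, 0.0, -0.388, 0], [-1, -0.521, 0.0, -0.388, 0], [-1, -0.521, 0.0, -0.388, 0]],
  ],
  newtons=10,
)

```text
time_s: 1.8
position: [0.5156, -0.1919, 0.245]
eef_rot: [0.138, -0.693, 0.694, -0.138]
contact_force: [0.6, 0.1, 0.2]
width: 0.0153
```

```bash
python3 g.py "[.525,-.1765,.245]" "[.525,-.1765,.110]"
```

```text
t 1.8 pos [ 0.5156 -0.1919  0.245 ] F [0.6  0.13 0.23] w 0.0153
[.525,-.1765,.245] [-0.0183  0.     -0.0133]
[.525,-.1765,.110] [-0.0182  0.1688 -0.0135]
[[-0.924  0.001  0.383]
 [-0.383 -0.001 -0.924]
 [-0.001 -1.     0.001]]
```

Request:
carry_out(
  rows=[
    [[-1, -0.018, 0.0, -0.0133, 0], [-1, -0.018, 0.05, -0.0133, 0], [-1, -0.018, 0.1, -0.0133, 0], [-1, -0.018, 0.15, -0.0133, 0], [-1, -0.018, 0.169, -0.0133, 0], [-1, -0.018, 0.169, -0.0133, 0], [-1, -0.018, 0.169, -0.0133, 0]],
  ],
)

```text
time_s: 2.5
position: [0.5255, -0.1768, 0.1104]
eef_rot: [0.138, -0.693, 0.694, -0.139]
contact_force: [0.4, -0.0, 0.2]
width: 0.0005
```

```bash
python3 - <<'E'
from workcell import cams
import cv2,numpy as np
from h import *
p=cams.camera('top');q=cams.camera('scene')
a=cv2.resize(p['image'][180:330,265:500],None,fx=3,fy=3);cv2.imwrite('pics/d1.png',a[:,:,::-1])
a=cv2.resize(q['image'][100:245,205:395],None,fx=4,fy=4);cv2.imwrite('pics/d2.png',a[:,:,::-1])
E
python3 g.py "[.525,-.1765,.089]"
```

```text
t 2.6 pos [ 0.5261 -0.177   0.1114] F [-0.26  0.01  0.08] w 0.0005
[.525,-.1765,.089] [ 0.0011  0.028  -0.0012]
[[-0.924  0.004  0.383]
 [-0.383 -0.002 -0.924]
 [-0.003 -1.     0.003]]
```

View pics/d2.png

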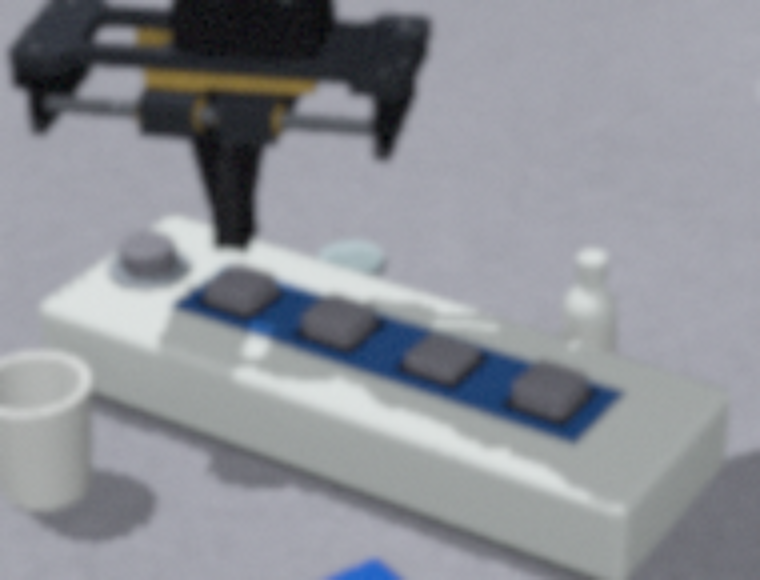

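The finger is shut and stands over key 4. I'll tap it lightly to a tip height of about 66 mm, which an up key would resist at about 4 N and a latched key would not reach.

Request:
carry_out(
  rows=[
    [[-1, 0.001, 0.015, -0.001, 0], [-1, 0.001, 0.022, -0.001, 0], [-1, 0.001, 0.025, -0.001, 0], [-1, 0.001, 0.027, -0.001, 0], [-1, 0.001, 0.028, -0.001, 0], [-1, 0.001, 0.028, -0.001, 0]],
  ],
)

```text
time_s: 3.2
position: [0.5247, -0.1766, 0.0891]
eef_rot: [0.137, -0.693, 0.694, -0.139]
contact_force: [-2.9, 0.5, 2.8]
width: 0.0006
```

Request:
carry_out(
  rows=[
    [[-1, 0, 0.001, 0, 0], [-1, 0, 0.001, 0, 0], [-1, 0, 0.001, 0, 0]],
  ],
)

```text
time_s: 3.5
position: [0.5248, -0.1766, 0.0885]
eef_rot: [0.137, -0.693, 0.694, -0.139]
contact_force: [-2.3, 1.2, 5.4]
width: 0.0002
```

Request:
carry_out(
  rows=[
    [[-1, 0, -0.01, 0, 0], [-1, 0, -0.025, 0, 0], [-1, 0, -0.025, 0, 0]],
  ],
)

```text
time_s: 3.8
position: [0.5263, -0.1768, 0.1104]
eef_rot: [0.136, -0.692, 0.695, -0.141]
contact_force: [-0.1, -0.0, -0.1]
width: 0.0004
```

```bash
python3 g.py "[.525,-.1165,.110]" "[.525,-.1165,.089]"
```

```text
t 3.8 pos [ 0.5263 -0.1768  0.1104] F [-0.11 -0.03 -0.12] w 0.0004
[.525,-.1165,.110] [-0.0274  0.0004 -0.0703]
[.525,-.1165,.089] [-0.0272  0.0266 -0.0704]
[[-0.924  0.007  0.383]
 [-0.383 -0.003 -0.924]
 [-0.006 -1.     0.005]]
```

Key 4 answered above the latched height. I'll tap key 3 the same way.

Request:
carry_out(
  rows=[
    [[-1, -0.0135, 0, -0.035, 0], [-1, -0.0273, 0, -0.0703, 0], [-1, -0.0273, 0.0, -0.0703, 0], [-1, -0.0273, 0.013, -0.0703, 0], [-1, -0.0273, 0.021, -0.0703, 0], [-1, -0.0273, 0.024, -0.0703, 0], [-1, -0.0273, 0.0265, -0.0703, 0], [-1, -0.0273, 0.0265, -0.0703, 0], [-1, -0.0273, 0.0265, -0.0703, 0]],
  ],
)

```text
time_s: 4.7
position: [0.5246, -0.1176, 0.0891]
eef_rot: [0.136, -0.692, 0.695, -0.14]
contact_force: [-2.2, -1.7, 3.7]
width: 0.0002
```

Request:
carry_out(
  rows=[
    [[-1, 0, 0.001, 0, 0], [-1, 0, 0.001, 0, 0], [-1, 0, 0.001, 0, 0]],
  ],
)

```text
time_s: 5.0
position: [0.5246, -0.1176, 0.0885]
eef_rot: [0.136, -0.692, 0.695, -0.14]
contact_force: [-1.8, -0.1, 3.5]
width: 0.0003
```

Request:
carry_out(
  rows=[
    [[-1, 0, -0.01, 0, 0], [-1, 0, -0.027, 0, 0], [-1, 0, -0.027, 0, 0]],
  ],
)

```text
time_s: 5.3
position: [0.5262, -0.1173, 0.1122]
eef_rot: [0.134, -0.691, 0.696, -0.141]
contact_force: [0.2, -0.3, 0.1]
width: 0.0004
```

```bash
python3 g.py "[.525,-.0565,.110]" "[.525,-.0565,.089]"
```

```text
t 5.3 pos [ 0.5262 -0.1173  0.1122] F [ 0.23 -0.31  0.12] w 0.0004
[.525,-.0565,.110] [-0.0277  0.0025 -0.0708]
[.525,-.0565,.089] [-0.0275  0.0287 -0.071 ]
[[-0.924  0.011  0.383]
 [-0.383 -0.004 -0.924]
 [-0.009 -1.     0.008]]
```

Request:
carry_out(
  rows=[
    [[-1, -0.0138, 0, -0.035, 0], [-1, -0.0276, 0, -0.0709, 0], [-1, -0.0276, 0.0, -0.0709, 0], [-1, -0.0276, 0.015, -0.0709, 0], [-1, -0.0276, 0.023, -0.0709, 0], [-1, -0.0276, 0.026, -0.0709, 0], [-1, -0.0276, 0.0287, -0.0709, 0], [-1, -0.0276, 0.0287, -0.0709, 0], [-1, -0.0276, 0.0287, -0.0709, 0]],
  ],
)

```text
time_s: 6.2
position: [0.5253, -0.0569, 0.0891]
eef_rot: [0.134, -0.691, 0.696, -0.141]
contact_force: [0.2, -0.4, -0.0]
width: 0.0003
```

Request:
carry_out(
  rows=[
    [[-1, 0, 0.001, 0, 0], [-1, 0, 0.001, 0, 0], [-1, 0, 0.001, 0, 0]],
  ],
)

```text
time_s: 6.5
position: [0.5254, -0.0569, 0.0884]
eef_rot: [0.134, -0.691, 0.696, -0.141]
contact_force: [-0.8, -0.1, 0.4]
width: 0.0009
```

Request:
carry_out(
  rows=[
    [[-1, 0, -0.01, 0, 0], [-1, 0, -0.027, 0, 0], [-1, 0, -0.027, 0, 0]],
  ],
)

```text
time_s: 6.8
position: [0.5268, -0.0568, 0.1124]
eef_rot: [0.132, -0.691, 0.696, -0.143]
contact_force: [0.8, 0.4, 1.0]
width: 0.0007
```

```bash
python3 g.py "[.525,.0035,.110]" "[.525,.0035,.089]"
```

```text
t 6.8 pos [ 0.5268 -0.0568  0.1124] F [0.75 0.39 0.97] w 0.0007
[.525,.0035,.110] [-0.0267  0.0027 -0.0705]
[.525,.0035,.089] [-0.0263  0.0289 -0.0708]
[[-0.924  0.016  0.382]
 [-0.382 -0.004 -0.924]
 [-0.013 -1.     0.01 ]]
```

Key 2 gave no contact at the same depth, so it is the latched one. I'll press it in small steps.

Request:
carry_out(
  rows=[
    [[-1, 0.002, 0.0, 0, 0], [-1, 0.002, 0.015, 0, 0], [-1, 0.002, 0.024, 0, 0], [-1, 0.002, 0.028, 0, 0], [-1, 0.002, 0.0305, 0, 0], [-1, 0.002, 0.032, 0, 0], [-1, 0.002, 0.032, 0, 0], [-1, 0.002, 0.032, 0, 0]],
  ],
)

```text
time_s: 7.6
position: [0.5249, -0.0575, 0.0869]
eef_rot: [0.133, -0.691, 0.696, -0.142]
contact_force: [-3.6, 0.8, 6.0]
width: 0.0008
```

Request:
carry_out(
  rows=[
    [[-1, 0, 0.001, 0, 0], [-1, 0, 0.001, 0, 0], [-1, 0, 0.001, 0, 0]],
  ],
)

```text
time_s: 7.9
position: [0.5249, -0.0574, 0.0866]
eef_rot: [0.133, -0.691, 0.696, -0.142]
contact_force: [-2.2, -0.2, 6.4]
width: 0.0002
```

Request:
carry_out(
  rows=[
    [[-1, 0, 0.001, 0, 0], [-1, 0, 0.002, 0, 0], [-1, 0, 0.002, 0, 0]],
  ],
)

```text
time_s: 8.2
position: [0.5248, -0.0575, 0.0855]
eef_rot: [0.134, -0.691, 0.696, -0.142]
contact_force: [-2.4, -0.4, 7.3]
width: 0.0007
```

Request:
carry_out(
  rows=[
    [[-1, 0, 0.001, 0, 0], [-1, 0, 0.001, 0, 0], [-1, 0, 0.001, 0, 0]],
  ],
)

```text
time_s: 8.5
position: [0.5248, -0.0574, 0.0854]
eef_rot: [0.134, -0.691, 0.696, -0.142]
contact_force: [-1.9, 0.5, 7.3]
width: 0.0005
```

Request:
carry_out(
  rows=[
    [[-1, 0, 0.001, 0, 0], [-1, 0, 0.0015, 0, 0], [-1, 0, 0.0015, 0, 0]],
  ],
)

```text
time_s: 8.8
position: [0.5249, -0.0574, 0.0849]
eef_rot: [0.134, -0.691, 0.696, -0.142]
contact_force: [-3.0, 0.2, 8.1]
width: 0.0003
```

Request:
carry_out(
  rows=[
    [[-1, 0, -0.01, 0, 0], [-1, 0, -0.032, 0, 0], [-1, 0, -0.032, 0, 0], [-1, 0, -0.032, 0, 0]],
  ],
)

```text
time_s: 9.2
position: [0.5247, -0.0573, 0.1106]
eef_rot: [0.134, -0.691, 0.697, -0.142]
contact_force: [-0.2, 0.7, -0.3]
width: 0.0004
```

Next I'll tap key 2 to check that it now stands up.

Request:
carry_out(
  rows=[
    [[-1, 0, 0.015, 0, 0], [-1, 0, 0.022, 0, 0], [-1, 0, 0.025, 0, 0], [-1, 0, 0.0275, 0, 0], [-1, 0, 0.0275, 0, 0], [-1, 0, 0.0275, 0, 0]],
  ],
)

```text
time_s: 9.8
position: [0.5242, -0.0575, 0.0884]
eef_rot: [0.134, -0.691, 0.696, -0.141]
contact_force: [-3.9, 0.4, 3.5]
width: 0.0004
```

Request:
carry_out(
  rows=[
    [[-1, 0, 0, 0, 0]],
  ],
)

```text
time_s: 9.9
position: [0.524, -0.0575, 0.0886]
eef_rot: [0.134, -0.691, 0.696, -0.141]
contact_force: [-2.8, -0.2, 4.1]
width: 0.0006
```

Request:
carry_out(
  rows=[
    [[-1, 0, -0.01, 0, 0], [-1, 0, -0.06, 0, 0], [-1, 0, -0.12, 0, 0], [-1, 0, -0.18, 0, 0], [-1, 0, -0.2, 0, 0], [-1, 0, -0.2, 0, 0], [-1, 0, -0.2, 0, 0]],
  ],
)

```text
time_s: 10.6
position: [0.5221, -0.0565, 0.2484]
eef_rot: [0.134, -0.691, 0.697, -0.141]
contact_force: [-0.4, -0.3, 0.1]
width: 0.0003
```

```bash
python3 - <<'E'
from workcell import cams
import cv2
for n in('top','scene'):
    p=cams.camera(n);cv2.imwrite(f'pics/{n}9.png',p['image'][:,:,::-1])
    for l in('drops','trial_lens','lens_case','cup'):
        o=cams.outline_of(p,l);print(n,l,[(d['confidence'],d['xy']) for d in o[:2]])
E
python3 g.py
```

```text
top drops [(0.61, [332.4, 329.8])]
top trial_lens []
top lens_case [(0.51, [311.2, 174.3])]
top cup []
scene drops [(0.52, [352.0, 176.4])]
scene trial_lens [(0.45, [264.7, 171.9]), (0.43, [295.2, 162.9])]
scene lens_case [(0.56, [298.6, 255.6]), (0.53, [300.5, 199.9])]
scene cup [(0.77, [214.5, 203.7]), (0.51, [303.5, 198.3])]
t 11.1 pos [ 0.5221 -0.0565  0.2482] F [ 0.38 -0.45 -0.03] w 0.0004
[[-0.924  0.011  0.382]
 [-0.382 -0.006 -0.924]
 [-0.008 -1.     0.01 ]]
```

View pics/scene9.png

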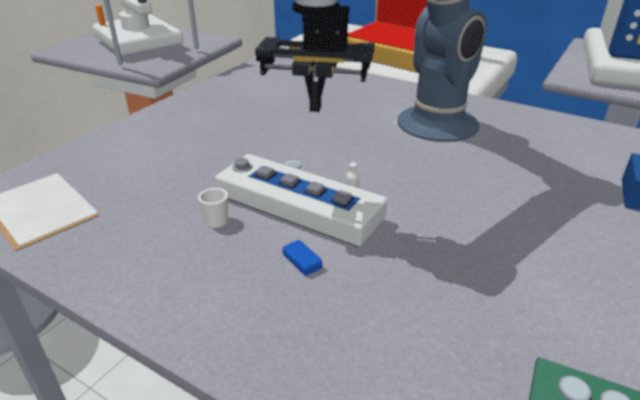

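The scene picture shows the finger well clear. The bottle (353,176), lens (291,164), case (302,257) and cup (213,207) are where they were. Key 2 now resists with about 4 N at the depth where it gave nothing before, so I'm handing in the job.

```bash
python3 -c "
from workcell import r
print(r.job_done())"
```

```text
the job is handed in; nothing more can be done
None
```

The latched key was key 2, second from the +y end. I pressed it until its catch let go, took the finger away, and handed the job in at about 11 s.

- **Finding it:** With the fingertip at about 66.5 mm, keys 4 and 3 pushed back with about 3–5 N, while key 2 gave no contact. I did not tap key 1, since key 2 alone was low.
- **Pressing it:** Key 2 resisted stiffly with 6 N near its latched height of 65 mm. I pressed to about 8 N, with the tip at about 63 mm, which is past the release point but short of the hard stop.
- **Last checks:**
  - A second tap on key 2 met about 3.5–4 N at the depth that was empty before, so it stands up.
  - After lifting, the wrist force was about zero.
  - The scene picture shows the bottle, lens, case and cup where they were.
- **What disagreed or failed:**
  - In the last top view the networks missed the lens and cup and placed the case about 17 pixels off. I put this down to the arm being in the view and did not look at that top picture. The scene camera detections for all four agree with the start to within 4 pixels.
  - The given console outline overlaid about 5 mm off along y, though the key outlines fitted well.

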